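Click the board clamp shut through its adjuster slot

TASK

The circuit board lies loose in the bench clamp. Take the adjusting blade out of its stand and, through the slot in the clamp's cover, push the star wheel away from the robot's side one tooth at a time until the sprung jaw grips the board firmly and the wheel has become clearly stiffer; stop there, do not force it on and crush the board. Go gently with the blade, keep the gripper itself off the clamp, and put the blade back in its stand, fully home and upright.

Things in the scene. Friction and masses are not known exactly. Their poses are not given: they have to be found in the camera images.
- blade: The adjusting blade, upright in its stand. Origin: centre of its bottom tip; z up along it. From the tip up: flat steel blade 3 (x) x 8 (y) mm, 26 long; square collar 30 x 30 x 4; black handle 14 (x) x 26 (y) x 55, from 30 to 85 mm above the tip. About 80 g. Grip the handle across its 14 mm, low down just above the collar, hard (80 N or more).
- clamp: The fixed board clamp. Origin: on the table under the slot's centre. x: the way the wheel's top is pushed (away from the robot when yaw is 0); y: towards the jaws. Base 8 thick, x -48 to 48, y -35 to 172; grey box x +-44, y +-27, 72 high, hides the wheel. Jaws and board, y 40 to 165, stay below 50 mm.
- slot (a point): Centre of the access slot, at the top face of the 4 mm cover, 72 mm above the table. The slot is 26 mm along clamp x, 14 mm along clamp y, axes as the clamp's. Below it the wheel's axle, along y, is 34 mm down; 28 mm tip radius, so a tooth at its top is 6 mm below this point; the hub (radius 18) 16 mm below.
- wheel (a joint): Turn of the steel star wheel (rad), 0 at start, growing as its top is pushed to clamp +x. 12 teeth, 4 mm thick, 16 wide; one tooth = 0.524 rad, then a pawl clicks in; it cannot turn back. At rest a tooth stands at the top and the gap before it is centred at clamp x -6 mm: enter there, tip 14 mm below slot level, push to x +8 (clicks about half way; the slot's end stops the blade), lift 12 mm, go back.
- carriage: Jaw slide, 60 x 18 x 40 mm; origin: centre of its underside; moves 5 mm to clamp +y per tooth. Its sprung pad, 20 mm ahead, pushes the board to the far jaw; the gap (5 to 17 mm, 2 to 5 teeth) is not measured: feel it. Then the grip grows 8.5 N per tooth; 4 to 18 N is right. Pushed slowly along clamp x, a tooth clicks at 5 to 6 N while free, 7 N at a 4 N grip, 10 N at 11 N: at 8.5 N with no click, stop.
- stand: The blade's grey stand, 72 x 72 x 40 mm block, fixed. Origin: centre of its underside; z up.
- stand_hole (a point): Mouth of the hole in the stand's top face, 40 mm above the table; 10 (stand x) x 14 (stand y) mm, 34 deep. When home the collar lies flat on the stand, tip 26 mm below this point, and the blade's 3 mm side lies along stand x.
Not all that is in view belongs to the job. What is shaped like the blade but purple is not meant.

How it is judged:
By the outcome, as a careful person would: the job done as asked, in the order asked, and still so for the second after the job is handed in, with the robot touching nothing.
It also fails if it takes over 72 s, if anything falls off the work surface, if the arm or the gripper's body presses on something with over 40 N, if the wrist force passes 120 N, or if a joint passes its speed limit or range.

ROBOT

A 6-joint arm with a two-finger parallel gripper is mounted at the origin on the work surface. World frame = base frame: x ahead of the robot, y to its left, z up, the work surface at z = 0. Lengths are in m, angles in rad, forces in N, time in s.
With the tool pointing down it reaches from about 0.325 to 0.85 m from the base axis. Payload 15.5 kg.
Tool frame: the origin (TCP) lies midway between the tips of the shut fingers; the grasp point (between the pads) lies 19 mm behind it (manip.grasp_offset is the distance from the TCP to the grasp point, in m); z points along the fingers, y is the line along which they close (so a half turn about z gives the same grasp; the last joint's range is limited). The gripper opens to 91 mm and grips with 3 to 60 N. Pads are 32 mm wide; open, the fingers measure 118 mm over their backs; the gripper's body (76 mm by 178 mm) begins 60 mm behind the grasp point.
Start: joints at [1.236, 0.494, 1.345, -0, 1.302, -0.096], TCP at [0.148, 0.607, 0.214] pointing down, gripper open.
Joint ranges: [-2.91, 2.91], [-0.82, 2.16], [0.22, 2.67], [-1.22, 4.37], [0.12, 2.79], [-3.08, 3.08]. Speed limits (rad/s): [1.89, 1.89, 2.57, 3.01, 3.01, 3.01].

INTERFACE

Orientations are given as a 3x3 rotation matrix whose columns are the frame's x, y, z axes.
In Python, from rig import manip, cams, close_job gives the robot as it stands. The module is installed in compiled form; this text tells all that it offers. Calls block until the motion is done:
- manip.move_to(position, orientation): joint-space move of the TCP to a pose.
- manip.servo_line(position, rot=None, velocity=0.15, guard=None): straight line of the TCP; rot=None keeps the orientation; velocity is the mean speed in m/s. With guard (N) it stops when the force on the tool has changed by that much, and returns True; else False.
- manip.movej(angles): joint-space move.
- manip.ungrasp() and manip.clamp(force=None): open the fingers fully, or close them until they stop; force is the grip in N (None keeps the last).
- manip.sleep(seconds).
- manip.solve_ik(position, orientation): joint angles nearest the present ones, or None.
- cams.capture(name): name is "side" or "top" or "wrist"; returns a dict with "frame" (480x640x3 uint8, blue, green, red), "fx", "fy", "cx", "cy" (pixels), "world_from_camera" (4x4, takes a point from camera to world coordinates); the wrist camera has in their place "hand_eye" (4x4, takes a point from camera to tool coordinates, whose origin is the TCP and whose axes are the flange's). Camera axes: x right, y down, z forward; pixel columns grow to the right and rows downward; lengths in m; the calibration is good to about 2 mm. A picture is of the moment at which its call begins: read the wrist's pose just before it. There is no depth.
A pose or a line that the arm cannot do raises manip.PlanningError and nothing moves.
- close_job(): hands the job in; it is judged then, once.
Readings, each from a call of its own:
- manip.read_t(): time.
- manip.read_q(): joint angles.
- manip.read_qvel(): joint speeds.
- manip.read_joint_torque(): joint torques, N m.
- manip.read_eef_pos(): TCP position.
- manip.read_orientation(): TCP orientation.
- manip.read_contact_force(): force on the tool from outside, world axes, zero at the start.
- manip.read_wrist_torque(): the same for the moment, N m.
- manip.read_grip_width(): finger opening in m.
- manip.read_grip_force(): force on a finger pad.
Only numpy, scipy, OpenCV 4.12 (cv2) and the standard library are available. Lean on these libraries where they do the work, as an engineer would, in place of code of your own. Each camera call takes 0.05 s, during which the arm holds its last target. There are 200 camera calls.

## Working session

There is one attempt and no reset: what is moved stays moved. The work goes in short steps, each a Python script; the robot and the scene stay as the last script left them, time stands still between calls to the robot, and variables do not carry over. Pictures are saved under pics/ and viewed, at most 10 in all, crops included, and the job is handed in when it is done.

```bash
mkdir -p pics; python3 - <<'E'
from rig import manip,cams
import cv2,numpy as np
for n in("side","top"):
    c=cams.capture(n);cv2.imwrite(f"pics/{n}0.png",c["frame"]);np.set_printoptions(precision=4,suppress=True);print(n,c["fx"],c["fy"],c["cx"],c["cy"],c["world_from_camera"])
E
```

```text
side 487.12796234530515 487.12796234530515 324.10680122212165 238.60651998221883 [[ 0.8426 -0.3481  0.4109  0.2482]
 [-0.5384 -0.5301  0.6551 -0.3697]
 [-0.0102 -0.7732 -0.6341  0.4865]
 [ 0.      0.      0.      1.    ]]
top 557.4114871866121 557.4114871866121 315.52108264747994 232.0052367087931 [[-0.0187 -0.9984  0.054   0.4707]
 [-0.9995  0.02    0.0232  0.0493]
 [-0.0243 -0.0535 -0.9983  0.8779]
 [ 0.      0.      0.      1.    ]]
```

View pics/top0.png

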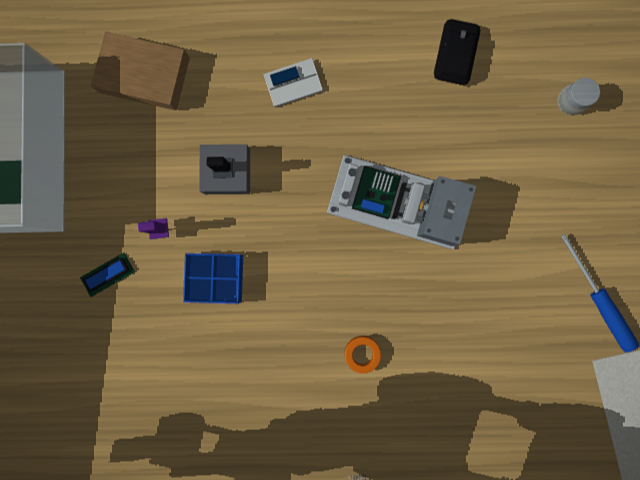

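View pics/side0.png

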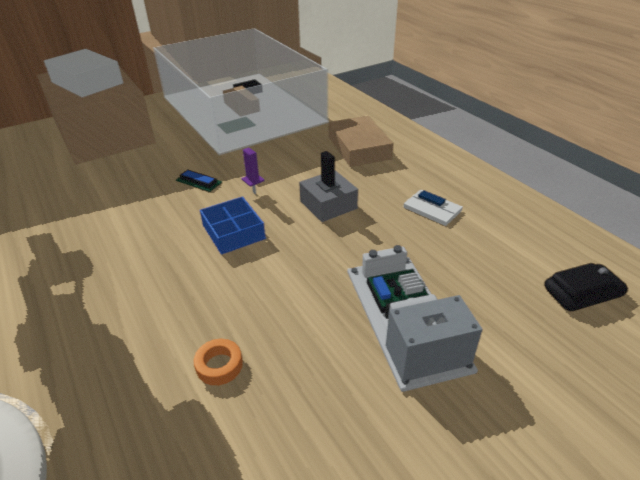

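The top view shows the stand at about (224,168) with the black handle in it, and the clamp's slot at about (450,208) with the jaws to image left. The side view shows the handle at (328,170) and the slot at (434,321). The purple decoy is at (153,228) in the top view. Next I'll enlarge these areas.

```bash
python3 - <<'E'
import cv2,numpy as np
t=cv2.imread("pics/top0.png");s=cv2.imread("pics/side0.png")
def cr(im,x,y,w,h,k):return cv2.resize(im[y:y+h,x:x+w],None,fx=k,fy=k,interpolation=cv2.INTER_CUBIC)
a=np.hstack([cr(t,192,137,66,64,6)[:300*2],cr(t,410,170,66,64,6)])
b=np.hstack([cr(s,295,145,66,36*2//2*1+40-26,4*6//4)[:300],cr(s,385,292,66,50,6)])
cv2.imwrite("pics/c.png",np.vstack([a[:,:792][:384],b[:216]]));print(a.shape,b.shape)
E
```

```text
(384, 792, 3) (300, 792, 3)
```

View pics/c.png

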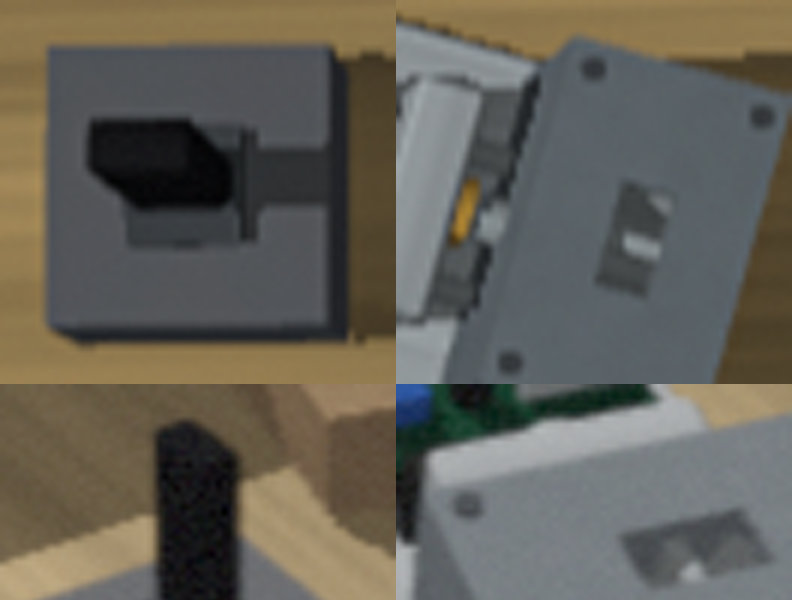

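```bash
cat > h.py <<'E'
from rig import manip,cams
import cv2,numpy as np
np.set_printoptions(precision=4,suppress=True)
def wrist_T():
    T=np.eye(4);T[:3,:3]=manip.read_orientation();T[:3,3]=manip.read_eef_pos();return T
def snap(n,fn=None):
    W=wrist_T();c=cams.capture(n)
    c["T"]=W@c["hand_eye"] if n=="wrist" else c["world_from_camera"]
    if fn: cv2.imwrite("pics/"+fn,c["frame"])
    return c
def ray(c,p):
    d=c["T"][:3,:3]@np.array([(p[0]-c["cx"])/c["fx"],(p[1]-c["cy"])/c["fy"],1]);return c["T"][:3,3],d/np.linalg.norm(d)
def tri(obs):
    A=np.zeros((3,3));b=np.zeros(3)
    for c,p in obs:
        o,d=ray(c,p);P=np.eye(3)-np.outer(d,d);A+=P;b+=P@o
    x=np.linalg.solve(A,b);return x,[np.linalg.norm(np.cross(x-ray(c,p)[0],ray(c,p)[1])) for c,p in obs]
def atz(c,p,z):
    o,d=ray(c,p);return o+d*(z-o[2])/d[2]
def down(a): # tool down, closing axis y at world angle a
    y=np.array([np.cos(a),np.sin(a),0]);z=np.array([0,0,-1.]);return np.c_[np.cross(y,z),y,z]
E
python3 - <<'E'
from h import *
t=snap("top");s=snap("side")
print("slot",tri([(t,(449.7,209.2)),(s,(434.8,318.9))]),atz(t,(449.7,209.2),.072))
print("handle top",tri([(t,(214.9,160.9)),(s,(327.5,153.8))]))
print("stand top",atz(t,(223.1,167.6),.04))
L=[(200,145),(247,144.7),(246.6,191.3),(200,191)]
print([atz(t,p,.04)[:2] for p in L])
print(manip.read_orientation(),manip.read_grip_width())
w=cams.capture("wrist");print(w["hand_eye"],w["fx"],w["cx"],w["cy"])
for a in(0,np.pi): print(manip.solve_ik([.535,.2,.2],down(a)))
E
```

```text
slot (array([ 0.5441, -0.127 ,  0.0709]), [np.float64(0.0007715504788870967), np.float64(0.0007715504788869589)]) [ 0.5433 -0.1263  0.072 ]
handle top (array([0.6174, 0.2074, 0.0992]), [np.float64(0.0011057043671894382), np.float64(0.0011057043671895926)])
stand top [0.6169 0.2075 0.04  ]
[array([0.6525, 0.2426]), array([0.6512, 0.1706]), array([0.5799, 0.1721]), array([0.5819, 0.2431])]
[[-0.9716  0.2366 -0.0002]
 [ 0.2366  0.9716 -0.0007]
 [ 0.0001 -0.0007 -1.    ]] 0.09097696837737836
[[-0.0003 -0.9598 -0.2806  0.0792]
 [ 1.     -0.0002 -0.0003 -0.    ]
 [ 0.0002 -0.2806  0.9598 -0.1708]
 [ 0.      0.      0.      1.    ]] 356.336996630763 326.3467966632053 240.97285015595202
[ 0.2532  0.4321  1.4991 -0.      1.2104  0.2532]
[ 0.2532  0.4321  1.4991 -0.      1.2104 -2.8884]
```

Both views agree: the slot is at z 0.071 (expected 0.072), the handle top at z 0.099, and the stand centre lines up with the handle. I'll check both from close by with the wrist camera.

```bash
python3 - <<'E'
from h import *
import pickle
cy=-.256
P={}
for i,(p,a) in enumerate([((.544,-.127,.2),cy),((.617,.2075,.24),-.02),((.617,.2075,.17),-.02)]):
    manip.move_to(np.array(p),down(a)); P[i]=snap("wrist"); print(manip.read_t(),manip.read_q())
pickle.dump(P,open("w.pkl","wb"))
def proj(c,X):
    q=np.linalg.inv(c["T"])@np.r_[X,1];return int(c["fx"]*q[0]/q[2]+c["cx"]),int(c["fy"]*q[1]/q[2]+c["cy"])
R=[]
for i,X in((0,[.544,-.127,.072]),(1,[.617,.2075,.07]),(2,[.617,.2075,.07])):
    u,v=proj(P[i],X);k=4 if i==0 else 2; w=266//k;h=560//k
    x0,y0=max(0,min(640-w,u-w//2)),max(0,min(480-h,v-h//2));print(i,u,v,"crop",x0,y0,k)
    R.append(cv2.resize(P[i]["frame"][y0:y0+h,x0:x0+w],(w*k,h*k),interpolation=cv2.INTER_CUBIC))
cv2.imwrite("pics/w.png",np.hstack(R));print([r.shape for r in R])
E
```

```text
3.2333 [-0.3352  0.415   1.5295  0.0001  1.1972 -0.0803]
4.5833 [ 0.2307  0.5095  1.2421 -0.0003  1.3904  0.2524]
5.0167 [ 0.2317  0.5701  1.3269 -0.      1.2434  0.2526]
0 325 232 crop 292 162 4
1 326 219 crop 260 79 2
2 326 239 crop 260 99 2
[(560, 264, 3), (560, 266, 3), (560, 266, 3)]
```

View pics/w.png

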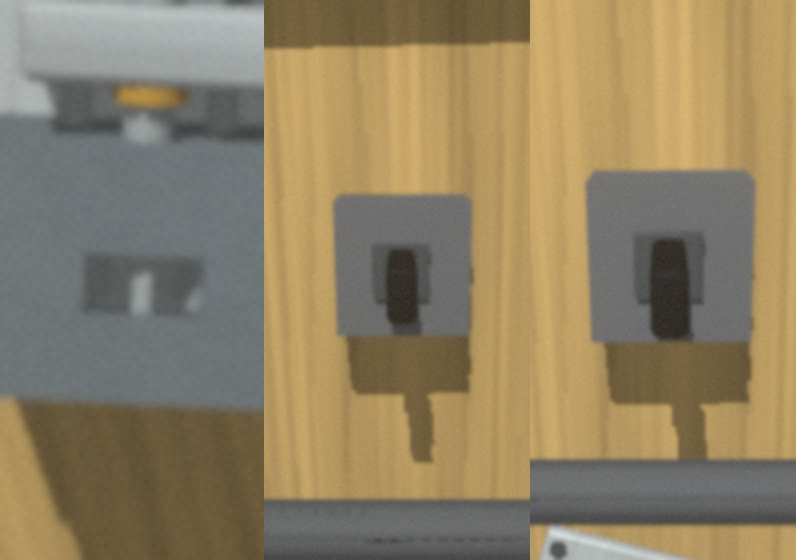

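```bash
python3 - <<'E'
from h import *
import pickle
P=pickle.load(open("w.pkl","rb"))
f0=lambda u,v:(292+u/4-.4,162+v/4-.4)
f1=lambda u,v:(260+(u-264)/2-.25,79+v/2-.25)
f2=lambda u,v:(260+(u-530)/2-.25,99+v/2-.25)
C=[atz(P[0],f0(*p),.072)[:2] for p in[(84,255),(204,258),(202,315),(83,312)]];print("slot",np.mean(C,0))
for a,b in((0,1),(3,2)):d=C[b]-C[a];print(d,np.arctan2(d[1],d[0]))
E=[atz(P[0],f0(*p),.072)[:2] for p in[(0,397),(264,410)]];d=E[1]-E[0];print("edge",np.arctan2(d[1],d[0]))
for P_,f,c in((P[1],f1,[(334,195),(471,195),(471,334),(338,334)]),(P[2],f2,[(588,171),(753,171),(752,341),(592,341)])):
    S=np.array([atz(P_,f(*p),.04)[:2] for p in c]);print("stand",S.mean(0),S.tolist())
print("handle top",tri([(P[1],f1(401,254)),(P[2],f2(670,245))]))
t=snap("top")
print("clampyaw corners top", [atz(t,(410+(u-396)/6-.4,170+v/6-.4),.072)[:2] for u,v in((575,38),(790,100))])
E
```

```text
slot [ 0.5452 -0.1273]
[ 0.0249 -0.0072] -0.2810237585086825
[ 0.025  -0.0072] -0.2815560671705044
edge -0.3075204383331082
stand [0.6207 0.2091] [[0.5856471252453475, 0.24724566646647553], [0.6561147259535994, 0.24573141191160855], [0.6566834349490968, 0.17089238980081692], [0.5843501206821294, 0.17244459488390257]]
stand [0.6205 0.2093] [[0.5862414794411104, 0.24817525449358424], [0.6555702448194034, 0.24669586278069722], [0.6561783709189872, 0.17045853452177157], [0.5841412292343595, 0.17196859276685403]]
handle top (array([0.6198, 0.2168, 0.0454]), [np.float64(0.0002976309536399039), np.float64(0.0002976309536398621)])
clampyaw corners top [array([ 0.592, -0.113]), array([ 0.5758, -0.164 ])]
```

Wrist and top/side results agree within 3.5 mm. I'll use slot (0.545, -0.127) with yaw about -0.285, and stand (0.619, 0.208) with yaw about -0.02. The task asks for a grip of 80 N, but the gripper is rated to 60 N, so I'll use the full 60 N and check for slip.

```bash
python3 - <<'E'
from h import *
R=down(-.02)
manip.move_to(np.array([.619,.2083,.125]),R)
print(manip.servo_line(np.array([.619,.2083,.047]),R,velocity=.08,guard=8),manip.read_eef_pos())
manip.clamp(60);manip.sleep(.2)
print(manip.read_grip_width(),manip.read_grip_force(),manip.read_contact_force(),manip.read_eef_pos())
f=snap("wrist","g.png")
print(manip.servo_line(np.array([.619,.2083,.115]),R,velocity=.06,guard=12),manip.read_contact_force(),manip.read_eef_pos(),manip.read_t())
w=snap("wrist");s=snap("side","s2.png")["frame"]
cv2.imwrite("pics/g2.png",np.hstack([cv2.resize(w["frame"][150:480,200:460],(390,495)),cv2.resize(s[60:230,260:394],(390,495))]))
E
```

```text
False [0.6194 0.2084 0.0475]
0.013766009688512132 59.999860525131226 [-0.3952  0.2865 -0.5386] [0.619  0.2083 0.047 ]
False [-0.006  -1.2899 -0.0449] [0.6187 0.2082 0.1146] 9.1833
```

View pics/g2.png

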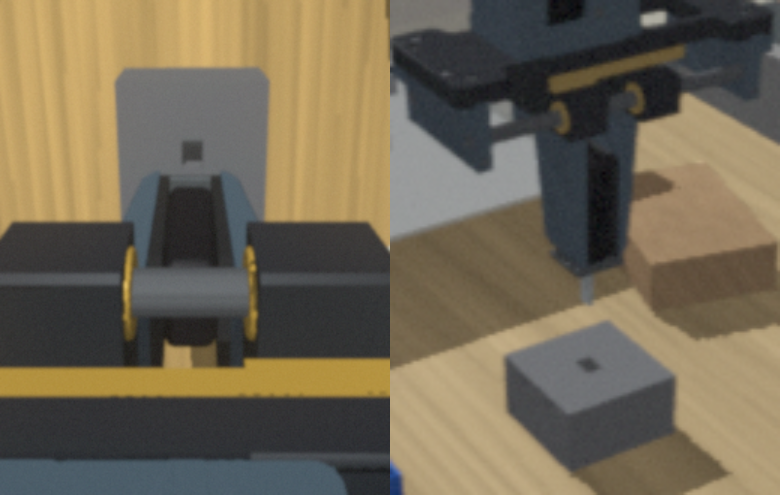

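The blade is gripped square (width 13.8 mm, 60 N) and is clear of the empty hole, seen at (192,151) in the wrist crop. I'll hover it over the slot and check the alignment before going in.

```bash
cat >> h.py <<'E'
S=np.array([.545,-.127]);YAW=-.285;TIP=.033  # slot, clamp yaw, TCP above tip
RC=down(YAW);CX=np.array([np.cos(YAW),np.sin(YAW)]);CY=np.array([-CX[1],CX[0]])
def pc(x,y,z): return np.r_[S+x*CX+y*CY,.072+z+TIP]   # tip at clamp x,y, z above slot level
def fc(): 
    f=np.array(manip.read_contact_force());return np.array([f[:2]@CX,f[:2]@CY,f[2]])
E
python3 - <<'E'
from h import *
manip.servo_line(np.array([.619,.2083,.15]),velocity=.15)
manip.move_to(pc(-.006,0,.04),RC)
manip.servo_line(pc(-.006,0,.004),velocity=.08);manip.sleep(.3)
print(manip.read_t(),manip.read_eef_pos(),pc(-.006,0,.004),fc());manip.sleep(.1);print(fc())
s=snap("side")["frame"];w=snap("wrist")["frame"]
cv2.imwrite("pics/hv.png",np.hstack([cv2.resize(s[250:370,375:495],(480,480),interpolation=2),cv2.resize(w[170:330,275:375],(300,480),interpolation=2)]))
E
```

```text
11.8583 [ 0.5394 -0.1254  0.1094] [ 0.5392 -0.1253  0.109 ] [ 0.0197 -0.0589 -0.2543]
[ 0.1627 -0.7146  0.1429]
```

View pics/hv.png

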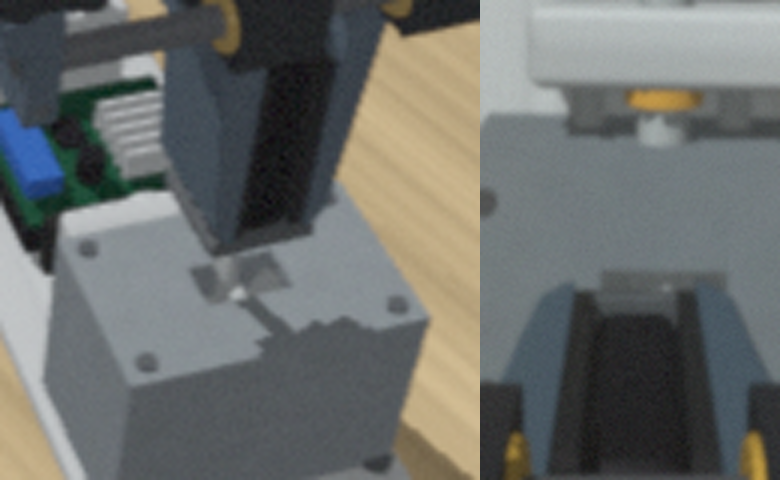

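The side crop shows the blade tip over the left part of the slot, at about (232,265), which matches clamp x -6. I'll go in gently and push one tooth, logging the force.

```bash
cat >> h.py <<'E'
def tooth(stop=8.5,xe=.008):
    hit=manip.servo_line(pc(-.006,0,-.014),velocity=.03,guard=4)
    manip.sleep(.15);f0=fc()
    print("in",hit,"z",manip.read_eef_pos()[2]-TIP-.072,"f0",f0)
    if hit: return "blocked"
    log=[];x=-.006;res="end"
    while x<xe-1e-6:
        x+=.0005
        g=manip.servo_line(pc(x,0,-.014),velocity=.01,guard=4)
        f=fc()-f0;log.append((round(x*1e3,1),*np.round(f,1)))
        if -f[0]>stop: res="stiff";break
    for l in log[::2]+log[-1:]: print(*l,end=" | ")
    print("peak",max(-l[1] for l in log),res,manip.read_t());return res
def out(x):
    manip.servo_line(pc(x,0,-.014),velocity=.02)
    manip.servo_line(pc(x,0,-.002),velocity=.05);manip.servo_line(pc(-.006,0,-.002),velocity=.05)
E
python3 - <<'E'
from h import *
print(tooth())
E
```

```text
in False z -0.013813076707467273 f0 [ 0.5788 -0.1159 -0.4025]
-5.5 -0.6 0.3 0.0 | -4.5 -0.6 -0.3 0.0 | -3.5 -1.5 0.8 0.5 | -2.5 -5.6 -0.8 3.0 | -1.5 -6.2 -0.4 2.3 | -0.5 -5.3 0.1 2.0 | 0.5 -4.5 0.0 -0.5 | 1.5 -2.3 -0.9 -1.8 | 2.5 -1.8 -0.4 -1.4 | 3.5 -2.9 0.0 -0.4 | 4.5 -1.2 0.9 -0.1 | 5.5 -0.5 0.6 -0.1 | 6.5 -1.6 -0.8 -0.5 | 7.5 -0.7 0.6 -0.5 | 8.0 -1.4 -0.3 0.2 | peak 7.6 end 19.9583
end
```

The first tooth clicked: force peaked at about 6–7 N near x -2 and then dropped away. I'll carry on with coarser steps to save time, and confirm by averaged readings before calling it stiff.

```bash
cat >> h.py <<'E'
def fm(n=4):
    a=[]
    for _ in range(n): a.append(fc());manip.sleep(.02)
    return np.mean(a,0)
def tooth2(stop=8.5):
    hit=manip.servo_line(pc(-.006,0,-.014),velocity=.04,guard=4);manip.sleep(.1);f0=fm()
    if hit: print("blocked",manip.read_eef_pos(),f0);return "blocked"
    log=[]
    g=manip.servo_line(pc(-.0042,0,-.014),velocity=.02,guard=5)
    for x in np.arange(-.0035,.0036,.0007):
        manip.servo_line(pc(x,0,-.014),velocity=.01,guard=5)
        f=fm()-f0;log.append((round(x*1e3,1),round(-f[0],1),round(f[2],1)))
        if -f[0]>stop: print(log,"STIFF",manip.read_t());return "stiff",x
    g=manip.servo_line(pc(.008,0,-.014),velocity=.015,guard=6)
    print(log,"peak",max(l[1] for l in log),"end",g,fc()-f0,manip.read_t());return "end",.008
E
python3 - <<'E'
from h import *
out(.008);print(manip.read_t())
print(tooth2())
E
```

```text
21.0333
[(np.float64(-3.5), np.float64(2.4), np.float64(1.2)), (np.float64(-2.8), np.float64(6.2), np.float64(3.2)), (np.float64(-2.1), np.float64(6.4), np.float64(3.3)), (np.float64(-1.4), np.float64(6.3), np.float64(3.5)), (np.float64(-0.7), np.float64(5.8), np.float64(3.3)), (np.float64(0.0), np.float64(4.9), np.float64(2.6)), (np.float64(0.7), np.float64(3.6), np.float64(-0.2)), (np.float64(1.4), np.float64(3.0), np.float64(-0.9)), (np.float64(2.1), np.float64(2.4), np.float64(-0.4)), (np.float64(2.8), np.float64(2.6), np.float64(-0.9)), (np.float64(3.5), np.float64(2.8), np.float64(-0.4))] peak 6.4 end False [-3.6802 -1.091   0.1401] 25.8333
('end', 0.008)
```

```bash
sed -i 's/pc(.008,0,-.014),velocity=.015/pc(.007,0,-.014),velocity=.015/' h.py; python3 - <<'E'
from h import *
out(.0075);print(tooth2())
E
```

```text
[(np.float64(-3.5), np.float64(1.0), np.float64(1.3)), (np.float64(-2.8), np.float64(5.2), np.float64(3.2)), (np.float64(-2.1), np.float64(5.7), np.float64(3.5)), (np.float64(-1.4), np.float64(5.4), np.float64(4.0)), (np.float64(-0.7), np.float64(5.2), np.float64(3.0)), (np.float64(0.0), np.float64(4.2), np.float64(2.0)), (np.float64(0.7), np.float64(3.6), np.float64(0.3)), (np.float64(1.4), np.float64(3.1), np.float64(-0.7)), (np.float64(2.1), np.float64(2.8), np.float64(-1.1)), (np.float64(2.8), np.float64(3.7), np.float64(-1.4)), (np.float64(3.5), np.float64(3.2), np.float64(-1.6))] peak 5.7 end False [-0.4329 -0.311   1.6077] 31.625
('end', 0.008)
```

```bash
python3 - <<'E'
from h import *
out(.007);print(tooth2());snap("top","t4.png")
E
```

```text
[(np.float64(-3.5), np.float64(2.7), np.float64(1.5)), (np.float64(-2.8), np.float64(5.1), np.float64(3.2)), (np.float64(-2.1), np.float64(7.4), np.float64(4.4)), (np.float64(-1.4), np.float64(8.4), np.float64(5.5)), (np.float64(-0.7), np.float64(8.6), np.float64(5.6))] STIFF 35.125
('stiff', np.float64(-0.0006999999999999997))
```

At the fourth tooth the force climbed to 8.6 N with no click, against 5.7–6.4 N when free, so that is the point to stop. I'll back off without clicking, lift out, and look at the jaws from above.

```bash
python3 - <<'E'
from h import *
manip.servo_line(pc(-.006,0,-.014),velocity=.03);print(fm())
manip.servo_line(pc(-.006,0,.05),velocity=.1)
manip.move_to(np.array([.619,.2083,.13]),down(-.02));print(manip.read_t(),manip.read_eef_pos(),manip.read_grip_width())
t=snap("top","t5.png")["frame"];a=cv2.imread("pics/top0.png")
c=lambda i:cv2.resize(i[145:255,320:480],(640,300) if 0 else (436,300),interpolation=2)
w=snap("wrist")["frame"];cv2.imwrite("pics/cmp.png",np.vstack([np.hstack([cv2.resize(i[150:240,340:425],(397,420),interpolation=2) for i in(a,t)])]))
cv2.imwrite("pics/w5.png",w[150:480,200:460])
E
```

```text
[ 0.0933 -0.3121 -0.5252]
37.6583 [0.6191 0.207  0.13  ] 0.01358713569797413
```

View pics/cmp.png

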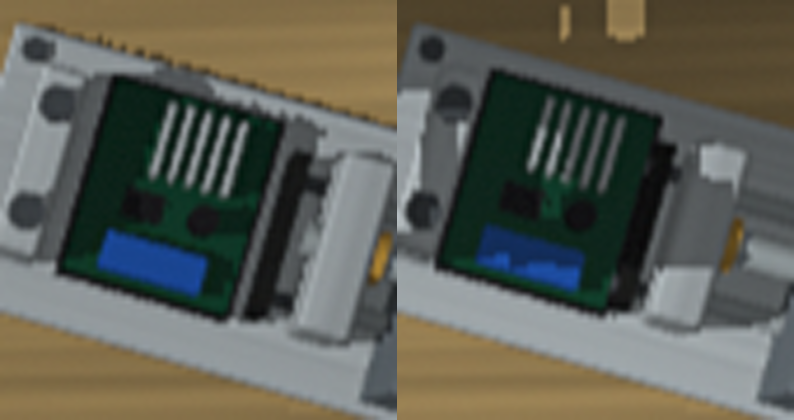

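View pics/w5.png

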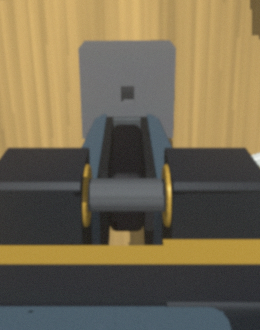

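The board now sits against both jaws, at left (440,265) and pad (660,170). The pad-to-carriage gap has closed by about 4–5 mm, so the spring is holding about 7–8 N, which is in range. Now I'll return the blade.

```bash
python3 - <<'E'
from h import *
R=down(-.02);manip.sleep(.2)
print(manip.read_eef_pos())
h=manip.servo_line(np.array([.619,.2083,.052]),R,velocity=.05,guard=5);print(h,manip.read_eef_pos(),manip.read_contact_force())
if not h:
    h=manip.servo_line(np.array([.619,.2083,.0455]),velocity=.01,guard=5);manip.sleep(.2);print(h,manip.read_eef_pos(),manip.read_contact_force(),manip.read_t())
E
```

```text
[0.6192 0.2075 0.1301]
False [0.6192 0.2083 0.0523] [-0.4024 -0.158  -0.3042]
True [0.619  0.2083 0.047 ] [-1.1658 -0.4449  7.4069] 40.3833
```

Contact came at z 0.047, the height at which I gripped it, so the collar is seated. I'll release, back away and look.

```bash
python3 - <<'E'
from h import *
manip.ungrasp();manip.sleep(.2)
manip.servo_line(np.array([.619,.2083,.16]),velocity=.12);manip.move_to(np.array([.45,.38,.3]),down(-.02))
manip.sleep(.3);t=snap("top")["frame"];s=snap("side")["frame"]
cv2.imwrite("pics/end.png",np.hstack([cv2.resize(t[130:205,185:265],(400,375),interpolation=2),cv2.resize(s[140:230,290:368],(325,375),interpolation=2)]));print(manip.read_t(),manip.read_contact_force())
E
```

```text
44.375 [-0.311  -0.2798 -0.3621]
```

View pics/end.png

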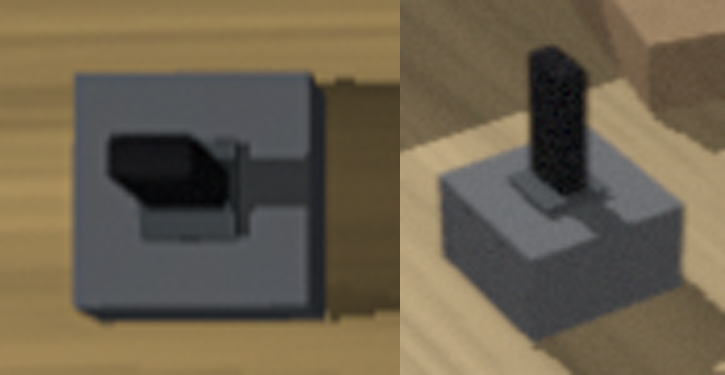

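The blade stands upright with its collar flat on the stand, the same as at the start.

```bash
python3 -c "
from rig import close_job
print(close_job())"
```

```text
the job is handed in; nothing more can be done
None
```

I handed the job in at about 44 s: the wheel was pushed three teeth, I stopped when the fourth reached 8.6 N with no click, the board is held at an estimated 5–8 N (not measured directly), and the blade is back in its stand, fully home and upright; I gripped it at 60 N, the gripper's limit, not the 80 N asked for, and saw no sign of slip.

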